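# Strip a returned gas manifold: sort the plugs, free the cap of unknown thread hand

## Robot

A 6-joint arm with a two-finger parallel gripper is mounted at the origin on the work surface. World frame = base frame: x ahead of the robot, y to its left, z up, the work surface at z = 0. Lengths are in m, angles in rad, forces in N, time in s.
With the tool pointing down it reaches from about 0.2 to 0.875 m from the base axis. Payload 3.4 kg.
Tool frame: the origin (TCP) lies between the finger pads; the fingertips stand 17 mm ahead of it and the grasp point (between the pads) lies 2 mm behind it; z points along the fingers, y is the direction in which the jaws open and shut (so a half turn about z gives the same grasp; the last joint's range is limited). The gripper opens to 94 mm and grips with 3 to 60 N. Pads are 16 mm wide; open, the fingers measure 119 mm over their backs; the gripper's body (75 mm by 177 mm) begins 78 mm behind the grasp point.
Start: joints at [0.981, 0.276, 1.505, -0, 1.361, -0.121], TCP at [0.26, 0.513, 0.222] pointing down, gripper open.
Joint ranges: [-2.89, 2.89], [-0.75, 2.08], [0.22, 2.7], [-1.18, 4.32], [0.11, 2.71], [-2.7, 2.7]. Speed limits (rad/s): [2.57, 2.57, 3.14, 3.14, 3.14, 3.14].

## Interface

Orientations are given as a unit quaternion [w, x, y, z].
In Python, from rig import state, read_camera, camera_info, close_job gives the robot as it stands.
- The arm moves only by the tool jog_arm, never from a script. Its argument "rows" is a list that holds one entry, the list of rows, each a list of 5 numbers: the shift along the tool's x, y, z in mm, then the turn about the tool's z in degrees, then the closure, from 0 (fully open) to 1 (shut). In form: [[[tx, ty, tz, yaw, fingers], ...]]. A call has 1 to 10 rows; each row is the pose to reach, as a shift and turn from the pose measured when the call began, along the tool's axes at that moment; what a row does not reach only later rows make up. A row lasts 1/10 s, in which the tool goes at most 50 mm and 8.59 degrees, less where a joint would pass 70% of its speed; a pose out of reach is approached as far as the arm can. A call with a gripper value outside its range is refused whole. The fingers move at their own pace and stop on an object; "squeeze" is the grip in N (left out, the last holds). Time passes only in rows, so rows that repeat a pose let the fingers close. It gives the time, the measured TCP pose, the force and the opening at its end, in the units of the state.
- state(): the state, without advancing time (a new reading comes with each control period).
- read_camera(name): name is "scene" or "top"; returns the picture (400x640x3 uint8, blue, green, red); there is no depth.
- camera_info(name): a dict with "intrinsics" (3x3 intrinsics, pixels), "rvec" (rotation vector, rad) and "tvec" (3), from world to camera coordinates, as OpenCV has them. Camera axes: x right, y down, z forward; pixel columns grow to the right and rows downward; lengths in m; the calibration is good to about 2 mm. A picture is of the moment at which its call begins. camera_info takes no time and is no camera call.
- close_job(): hands the job in, once; it reports no verdict.
The state is a dict: "time_s": time; "q": joint angles; "qvel": joint speeds; "joint_efforts": joint torques, N m; "tcp_pos": TCP position; "orientation": TCP orientation; "contact_force": force on the tool from outside, world axes, zero at the start; "wrist_torque": the same for the moment, N m; "finger_gap": finger opening in m.
Only numpy, scipy, OpenCV 4.12 (cv2) and the standard library are available. Lean on these libraries where they do the work, as an engineer would, in place of code of your own. Each camera call takes 0.05 s, during which the arm holds its last target.

## Task

A returned twin-outlet gas manifold is being stripped for inspection: put the loose red plugs in the red stock bin and the loose blue plug in the blue one, then unscrew the black cap from its outlet; nobody knows whether its thread is left- or right-handed, so find out by trying which way it comes loose. Lift the cap off and finish holding it in the gripper, upright and still, above the manifold and at least 5 cm higher than it sat. Leave the grey cap screwed on and do not disturb the tape roll, the spanner or the carton.

Things in the scene. Friction and masses are not known exactly. Their poses are not given: they have to be found in the camera images.
- plug_red1_center (a point): red thread-protector plug standing loose on the table on its flange: a 26 mm diameter round body on a 34 mm diameter, 5 mm thick base flange, 42 mm tall over all, 25 g. This point is on its axis, half-way up (21 mm above its underside); z up. Stands upright at the start
- plug_red2_center (a point): the other red thread-protector plug standing loose on the table on its flange: a 26 mm diameter round body on a 34 mm diameter, 5 mm thick base flange, 42 mm tall over all, 25 g. This point is on its axis, half-way up (21 mm above its underside); z up. Stands upright at the start
- plug_blue_center (a point): blue thread-protector plug standing loose on the table on its flange: a 26 mm diameter round body on a 34 mm diameter, 5 mm thick base flange, 42 mm tall over all, 25 g. This point is on its axis, half-way up (21 mm above its underside); z up. Stands upright at the start
- bin_red_in (a point): red plastic stock bin, fixed to the table: outside 130 mm (its x) by 150 mm (its y), walls 3 mm, back and sides 60 mm high, the front wall (towards the robot) only 34 mm high. This point is the centre of the inner floor, 4 mm above the table; x points to the back of the bin, z up
- bin_blue_in (a point): blue plastic stock bin, fixed to the table: outside 130 mm (its x) by 150 mm (its y), walls 3 mm, back and sides 60 mm high, the front wall (towards the robot) only 34 mm high. This point is the centre of the inner floor, 4 mm above the table; x points to the back of the bin, z up
- black_cap_center (a point): black plastic screw cap, round, 52 mm diameter, 40 mm tall, about 70 g, axis vertical; screwed on, its underside is 48 mm and its top 88 mm above the table. This point is on its axis, half-way up; z up, x and y turn with the cap. The top 16 mm are a solid knob, to be gripped from any direction. It closes one of the two outlets and starts at the tight end of its thread, left- or right-handed; this changes from start to start
- grey_cap_center (a point): grey plastic screw cap, round, 52 mm diameter, 40 mm tall, about 70 g, axis vertical; screwed on, its underside is 48 mm and its top 88 mm above the table. This point is on its axis, half-way up; z up, x and y turn with the cap. The top 16 mm are a solid knob, to be gripped from any direction. It closes the other outlet, 120 mm away; to be left alone
- manifold: aluminium manifold bar fixed to the table, 46 (its x) by 220 (its y) by 36 mm, its top 42 mm above the table; origin on the table under the bar's middle, y along the bar. Outlets on its top at y = +60 and -60 mm. A shut-off valve with a yellow lever (56 mm high) at the +y end and a pressure gauge (60 mm high) at the -y end lie within 180 mm of the origin
- outlet_a (a point): foot of the brass neck at y = +60 mm, on its axis, 42 mm above the table. Neck 30 mm tall, collar 48 mm diameter, 5 mm thick. A cap turned the wrong way stops dead within 0.1 rad. The right way it turns easily, needs no lifting meanwhile, and is free once it has turned 1.2 rad; at about 1.6 rad it meets the next thread start and stops, free as well
- outlet_b (a point): the same at y = -60 mm. Coarse three-start threads with 1 mm of play, the two outlets of opposite hand: right-hand loosens anticlockwise seen from above, left-hand clockwise. A cap cannot be pulled off before it has turned far enough; once free, raise it straight up by 25 mm to clear the neck
- tape_roll_center (a point): white roll of thread tape lying flat, 58 mm diameter, 16 mm tall, point at its centre; bystander
- spanner_grip (a point): steel spanner, 200 mm long, lying to the right of the plugs, point on its handle; bystander
- carton_center (a point): small cardboard carton 90 x 120 x 70 mm, point at its centre; bystander
Mind the look-alikes: they are no part of the job. Of the things that look like the part that bears bin_blue_in, the largest one is meant. What is shaped like the part that bears plug_red1_center but green is not meant.

How it is judged:
By the outcome, as a careful person would: the job done as asked, in the order asked, and still so for the second after the job is handed in, while the arm keeps its last pose, push and grip.
It also fails if it takes over 72 s, if anything falls off the work surface, if the arm or the gripper's body presses on something with over 40 N, if the wrist force passes 120 N, or if a joint passes its speed limit or range.

## Working session

There is one attempt and no reset: what is moved stays moved. The work goes in short steps, Python scripts to look and compute and a tool call to move; the robot and the scene stay as the last step left them, time stands still between calls to the robot, and variables do not carry over. Pictures are saved under pics/ and viewed, and the job is handed in when it is done.

Besides the shell and the picture viewer there is one more tool, called after "Call:" in YAML: its name, and indented under it one key for each argument. jog_arm: Moves the arm, as the interface text tells. Its arguments: {"type":"object","properties":{"rows":{"type":"array","items":{"type":"array","items":{"type":"array","items":{"type":"number"}}}},"squeeze":{"type":"number"}},"required":["rows"]}

```bash
mkdir -p pics; ls; python3 - <<'E'
from rig import *
import cv2,json
s=state();print(s)
for n in("scene","top"):
    im=read_camera(n);cv2.imwrite(f"pics/{n}0.png",im);print(n,camera_info(n))
E
```

```text
pics
{'time_s': 0.0, 'q': array([ 9.81012480e-01,  2.76595581e-01,  1.50610925e+00, -3.45291060e-05,
        1.36072930e+00, -1.21021040e-01]), 'qvel': array([-0.00168378, -0.00038039, -0.00100406,  0.00089136, -0.00191863,
       -0.00119929]), 'joint_efforts': array([ 5.15393322e-05, -4.04590666e+01, -2.37234861e+01,  7.02237105e-02,
        3.42946232e-02, -1.52233629e-04]), 'tcp_pos': array([0.25949686, 0.51250382, 0.22161393]), 'orientation': array([-3.04560427e-04,  2.32237731e-01,  9.72658618e-01, -8.69072341e-04]), 'contact_force': array([ 0.52519332,  0.27754594, -0.67294437]), 'wrist_torque': array([-0.00683411,  0.04762696, -0.0068691 ]), 'finger_gap': 0.09393442515064367}
scene {'intrinsics': array([[373.44834475,   0.        , 319.52933153],
       [  0.        , 373.44834475, 201.24151003],
       [  0.        ,   0.        ,   1.        ]]), 'rvec': array([ 2.29536848,  0.64509059, -0.25895135]), 'tvec': array([-0.39070664, -0.12386298,  1.31541859])}
top {'intrinsics': array([[481.51391222,   0.        , 322.32660766],
       [  0.        , 481.51391222, 191.86560249],
       [  0.        ,   0.        ,   1.        ]]), 'rvec': array([ 2.17132047, -2.20039912,  0.10837955]), 'tvec': array([0.00562899, 0.46159248, 1.42462175])}
```

View pics/scene0.png

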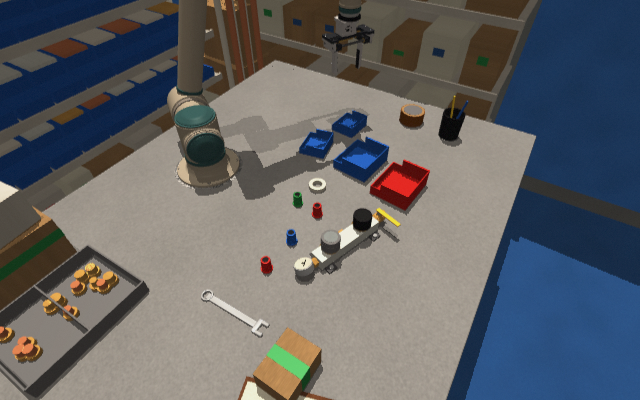

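View pics/top0.png

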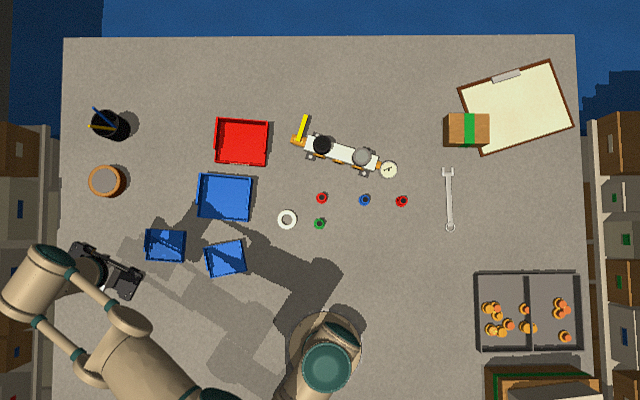

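Top view: plugs are red (321,197), red (402,200), blue (364,199) and a green look-alike (320,222). The bins are red (242,142), large blue (224,197) and two small blue look-alikes at (165,244) and (225,258). The caps are black (322,144) and grey (362,157).

```bash
cat > h.py <<'E'
from rig import *
import cv2,numpy as np
from scipy.spatial.transform import Rotation as R
def cam(n):
    c=camera_info(n);return c["intrinsics"],cv2.Rodrigues(np.array(c["rvec"]))[0],np.array(c["tvec"])
def ray(n,uv):
    K,Rm,t=cam(n);d=Rm.T@np.linalg.solve(K,[uv[0],uv[1],1]);return -Rm.T@t,d
def plane(n,uv,z):
    o,d=ray(n,uv);return o+d*(z-o[2])/d[2]
def tri(a,b):
    P=[]
    for n in("scene","top"):
        K,Rm,t=cam(n);P.append(K@np.c_[Rm,t])
    X=cv2.triangulatePoints(P[0],P[1],np.array(a,float).reshape(2,1),np.array(b,float).reshape(2,1))[:,0];return X[:3]/X[3]
def proj(n,p):
    c=camera_info(n);return cv2.projectPoints(np.array([p],float),c["rvec"],c["tvec"],c["intrinsics"],None)[0].ravel()
def blobs(im,col,amin=15):
    h=cv2.cvtColor(im,cv2.COLOR_BGR2HSV);H,S,V=cv2.split(h)
    m={"red":((H<8)|(H>172))&(S>150)&(V>60),"blue":(H>100)&(H<125)&(S>120)&(V>50),"green":(H>45)&(H<85)&(S>120)&(V>30),"black":(V<45),"yellow":(H>22)&(H<34)&(S>150)&(V>120)}[col].astype(np.uint8)
    n,l,st,ce=cv2.connectedComponentsWithStats(m)
    return [(st[i].tolist(),ce[i].round(1).tolist()) for i in range(1,n) if st[i][4]>=amin],l
E
python3 - <<'E'
from h import *
for n in("scene","top"):
    im=cv2.imread(f"pics/{n}0.png")
    for c in("red","blue","green","black","yellow"):
        b,_=blobs(im,c)
        print(n,c,[x for x in b if 160<x[1][0]<460 and 90<x[1][1]<300 and x[0][4]<4000])
t=cv2.imread("pics/top0.png");cv2.imwrite("pics/tc.png",cv2.resize(t[100:270,190:440],None,fx=3.2,fy=3.2,interpolation=2))
t=cv2.imread("pics/scene0.png");cv2.imwrite("pics/sc.png",cv2.resize(t[100:290,240:440],None,fx=3.1,fy=3.1,interpolation=2))
E
```

```text
scene red [([370, 160, 60, 50, 1811], [400.1, 183.4]), ([312, 203, 11, 15, 119], [316.7, 210.8]), ([261, 256, 12, 18, 144], [266.1, 265.5])]
scene blue [([332, 111, 35, 27, 588], [349.9, 123.6]), ([299, 129, 34, 29, 675], [316.9, 143.4]), ([333, 137, 56, 45, 1513], [361.7, 158.4]), ([286, 229, 12, 17, 128], [291.0, 238.3])]
scene green [([293, 192, 10, 15, 100], [297.4, 200.1])]
scene black [([179, 90, 24, 5, 49], [192.2, 92.9]), ([439, 108, 26, 33, 583], [450.8, 124.3]), ([187, 134, 38, 33, 817], [206.0, 151.7]), ([353, 209, 19, 22, 347], [361.9, 219.4])]
scene yellow [([377, 208, 23, 18, 93], [388.2, 216.7])]
top red [([213, 117, 56, 50, 2343], [240.6, 141.1]), ([316, 193, 11, 11, 75], [321.1, 198.0]), ([396, 196, 12, 11, 84], [400.9, 201.0])]
top blue [([195, 173, 58, 49, 2304], [223.4, 196.6]), ([359, 195, 11, 11, 72], [363.3, 199.9]), ([143, 229, 44, 34, 1221], [164.6, 244.9]), ([203, 240, 44, 38, 1180], [224.6, 258.7])]
top green [([314, 218, 11, 11, 66], [318.8, 223.4])]
top black [([313, 136, 18, 19, 226], [321.5, 144.2]), ([199, 175, 3, 21, 22], [200.0, 185.0]), ([249, 188, 2, 17, 18], [249.6, 196.1]), ([206, 255, 4, 15, 17], [207.2, 262.1])]
top yellow [([294, 114, 14, 28, 133], [301.2, 127.9])]
```

View pics/tc.png

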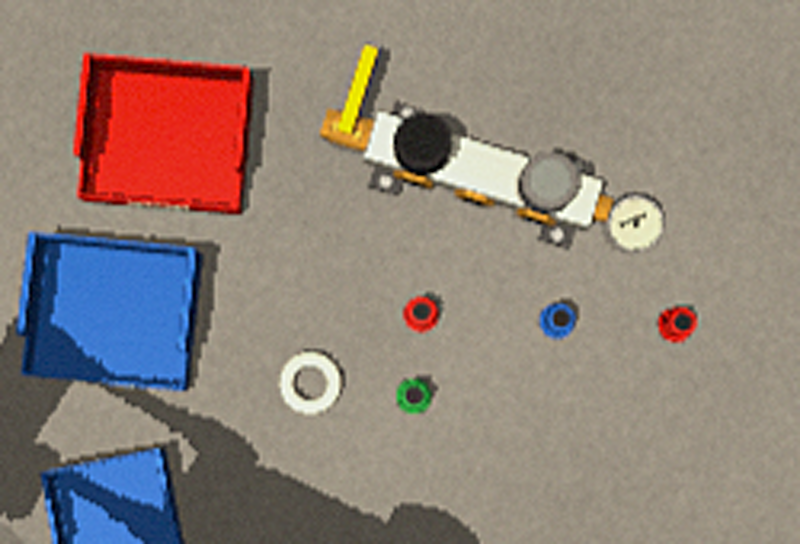

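View pics/sc.png

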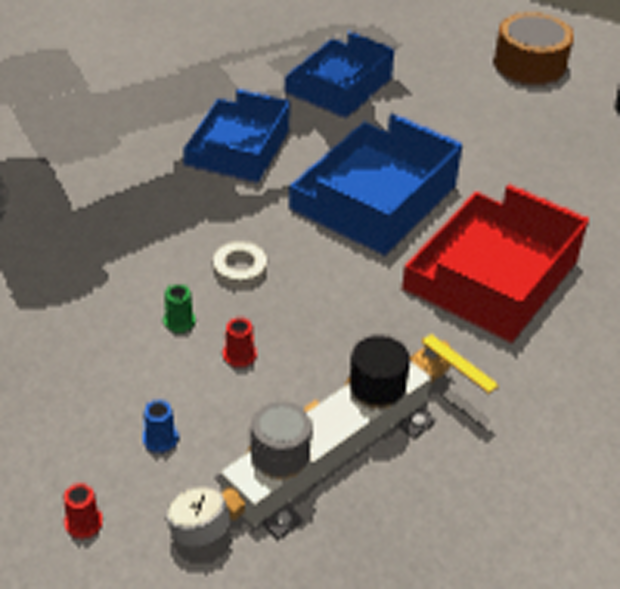

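Confirmed in the enlarged crops: the large blue bin is the one at (224,197), and the two small blue ones are look-alikes. The plug at (319,223) is the green one, so I exclude it. The black cap sits at the valve (+y) end.

```bash
python3 - <<'E'
from h import *
ims={n:cv2.imread(f"pics/{n}0.png") for n in("scene","top")}
def hullc(n,c,ctr):
    b,l=blobs(ims[n],c)
    i=l[int(round(ctr[1])),int(round(ctr[0]))] 
    if i==0:
        w=l[int(ctr[1])-6:int(ctr[1])+7,int(ctr[0])-6:int(ctr[0])+7];i=np.bincount(w[w>0]).argmax()
    pts=np.argwhere(l==i)[:,::-1].astype(np.int32)
    hu=cv2.convexHull(pts.reshape(-1,1,2));m=cv2.moments(hu);return m["m10"]/m["m00"],m["m01"]/m["m00"]
for nm,c,s,t in [("red1","red",(316.7,210.8),(321.1,198)),("red2","red",(266.1,265.5),(400.9,201)),("blue","blue",(291,238.3),(363.3,199.9)),("green","green",(297.4,200.1),(318.8,223.4)),("black","black",(361.9,219.4),(321.5,144.2))]:
    a=hullc("scene",c,s);b=hullc("top",c,t);z=.021 if nm!="black" else .08
    print(nm,np.round(a,1),np.round(b,1),"tri",tri(a,b).round(4),"planes",plane("scene",a,z if nm!="black" else .068).round(4),plane("top",b,z).round(4))
# hand pts
g=np.array([190,100])+np.array([[552,182],[635,222],[165,132],[112,310],[310,382]])/3.2
for p,z,n in zip(g,[.085,.06,.004,.004,.016],"grey gauge redbin bluebin tape".split()): print(n,p,plane("top",p,z).round(4))
# bins: rim outlines
for c,t in(("red",(240,141)),("blue",(223,196))):
    b,l=blobs(ims["top"],c); m=(l==l[int(t[1]),int(t[0])]).astype(np.uint8)
    r=cv2.minAreaRect(cv2.findNonZero(m));print(c,r,[plane("top",q,.05)[:2].round(3).tolist() for q in cv2.boxPoints(r)])
gr=cv2.minAreaRect(np.argwhere(blobs(ims["top"],"yellow")[1]>0)[:,::-1].astype(np.float32))
print([plane("top",q,.056)[:2].round(3) for q in cv2.boxPoints(gr)])
E
```

```text
red1 [316.8 210.3] [321.1 197.9] tri [0.4442 0.0037 0.0174] planes [0.4467 0.0014 0.021 ] [0.4435 0.0034 0.021 ]
red2 [266.1 264.7] [401.2 200.9] tri [ 0.4321 -0.2371  0.0163] planes [ 0.4352 -0.239   0.021 ] [ 0.4314 -0.2366  0.021 ]
blue [291.  237.5] [363.7 199.7] tri [ 0.4368 -0.1245  0.0163] planes [ 0.4396 -0.1271  0.021 ] [ 0.4363 -0.1242  0.021 ]
green [297.3 199.4] [318.9 223.2] tri [0.3682 0.0113 0.0183] planes [0.3701 0.0094 0.021 ] [0.3679 0.0111 0.021 ]
black [361.9 219.4] [321.5 144.8] tri [0.5959 0.0009 0.0677] planes [0.5964 0.0009 0.068 ] [0.5934 0.001  0.08  ]
grey [362.5   156.875] [ 0.5559 -0.1167  0.085 ]
gauge [388.4375 169.375 ] [ 0.5219 -0.1946  0.06  ]
redbin [241.5625 141.25  ] [0.6209 0.2434 0.004 ]
bluebin [225.    196.875] [0.4515 0.2933 0.004 ]
tape [286.875 219.375] [0.3808 0.1065 0.016 ]
red ((240.1458740234375, 141.2982177734375), (53.9735221862793, 46.002750396728516), 4.899092674255371) [[0.552, 0.325], [0.689, 0.314], [0.673, 0.155], [0.536, 0.167]]
blue ((222.83663940429688, 196.63365173339844), (54.727046966552734, 44.87617492675781), 5.710593223571777) [[0.393, 0.376], [0.523, 0.364], [0.505, 0.205], [0.375, 0.218]]
[array([0.662, 0.686]), array([0.959, 0.542]), array([ 0.252, -0.76 ]), array([-0.024, -0.596])]
```

```bash
cat >> h.py <<'E'
def go(x,y,z,ang=None):
    "ang: wanted world angle (deg) of tool y"
    s=state();q=s["orientation"];Rt=R.from_quat([q[1],q[2],q[3],q[0]]).as_matrix()
    t=Rt.T@(np.array([x,y,z])-s["tcp_pos"])*1000
    a=np.degrees(np.arctan2(Rt[1,1],Rt[0,1]))
    print("shift",t.round(1),"yaw",None if ang is None else round(a-ang,1),"| ang",a.round(1),"tilt",np.degrees(np.arccos(-Rt[2,2])).round(2),"tcp",s["tcp_pos"].round(4),"t",s["time_s"],"F",s["contact_force"].round(1),"gap",round(s["finger_gap"],4),"q6",s["q"][5].round(2))
E
python3 -c "
from h import *
go(.4445,.003,.15,90)"
```

```text
shift [-395.2 -370.9   72.2] yaw -26.9 | ang 63.1 tilt 0.09 tcp [0.2595 0.5125 0.2217] t 0.1 F [-0.2  0.2 -0.5] gap 0.0941 q6 -0.12
```

Call:
jog_arm:
  rows:
    - [[-395,-371,50,-27,0.36],[-395,-371,50,-27,0.36],[-395,-371,50,-27,0.36],[-395,-371,50,-27,0.36],[-395,-371,50,-27,0.36],[-395,-371,50,-27,0.36],[-395,-371,50,-27,0.36],[-395,-371,50,-27,0.36],[-395,-371,50,-27,0.36],[-395,-371,50,-27,0.36]]
  squeeze: 15

```text
time_s: 1.1
tcp_pos: [0.4266, 0.0502, 0.1768]
orientation: [-0.0, -0.001, 1.0, -0.001]
contact_force: [0.5, 0.6, 0.0]
finger_gap: 0.0604
```

```bash
python3 -c "
from h import *
go(.4445,.003,.10,90)"
```

```text
shift [-17.9 -47.2  76.9] yaw 0.1 | ang 90.1 tilt 0.08 tcp [0.4266 0.0502 0.1768] t 1.1 F [0.5 0.6 0. ] gap 0.0604 q6 -1.62
```

Call:
jog_arm:
  rows:
    - [[-18,-47,60,0,0.36],[-18,-47,60,0,0.36],[-18,-47,80,0,0.36],[-18,-47,115,0,0.36],[-18,-47,135,0,0.36],[-18,-47,150,0,0.36],[-18,-47,150,0,0.36]]

```text
time_s: 1.8
tcp_pos: [0.4426, 0.0033, 0.025]
orientation: [-0.003, -0.001, 1.0, -0.0]
contact_force: [0.2, 1.3, 1.1]
finger_gap: 0.0603
```

```bash
python3 -c "
from h import *
go(.4445,.003,.027,90)
cv2.imwrite('pics/s1.png',cv2.resize(read_camera('scene')[120:260,230:390],None,fx=4,fy=4))"
```

```text
shift [-1.9 -0.3 -2. ] yaw 0.1 | ang 90.1 tilt 0.33 tcp [0.4426 0.0033 0.025 ] t 1.8 F [0.2 1.3 1.1] gap 0.0603 q6 -1.72
```

View pics/s1.png

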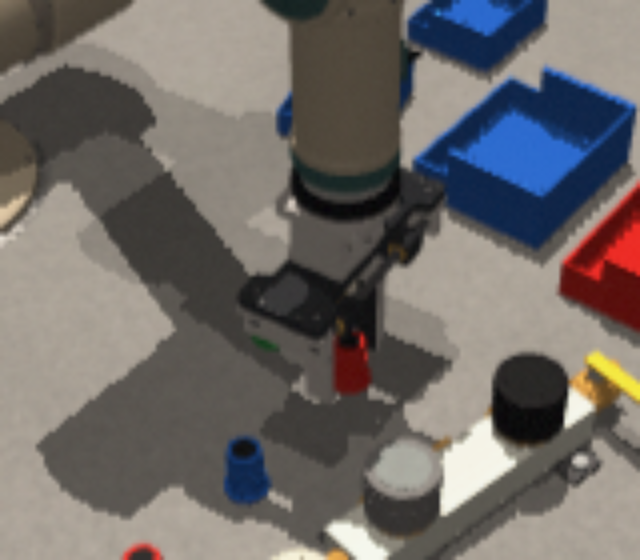

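The red plug stands between the open fingers (crop about (350,362)), so I close and lift.

Call:
jog_arm:
  rows:
    - [[-1,0,-2,0,0.8],[-1,0,-2,0,0.8],[-1,0,-2,0,0.8],[-1,0,-2,0,0.8],[-1,0,-30,0,0.8],[-1,0,-70,0,0.8],[-1,0,-120,0,0.8],[-1,0,-120,0,0.8]]
  squeeze: 15

```text
time_s: 2.65
tcp_pos: [0.4497, 0.0027, 0.1521]
orientation: [0.005, -0.001, 1.0, -0.001]
contact_force: [1.7, -0.4, -0.4]
finger_gap: 0.0255
```

```bash
python3 -c "
from h import *
go(.592,.245,.14,90)"
```

```text
shift [-142.8  241.9   12.9] yaw 0.1 | ang 90.1 tilt 0.59 tcp [0.4497 0.0027 0.1521] t 2.65 F [ 1.7 -0.4 -0.4] gap 0.0255 q6 -1.72
```

Call:
jog_arm:
  rows:
    - [[-195,238,0,5,0.8],[-195,238,0,5,0.8],[-195,238,0,5,0.8],[-195,238,0,5,0.8],[-195,238,0,5,0.8],[-195,238,0,5,0.8],[-195,238,0,5,0.8],[-195,238,30,5,0.8],[-195,238,50,5,0.8],[-195,238,50,5,0.8]]

```text
time_s: 3.65
tcp_pos: [0.6413, 0.2398, 0.0992]
orientation: [0.001, 0.042, 0.999, -0.003]
contact_force: [-0.3, 0.5, -1.1]
finger_gap: 0.0255
```

```bash
python3 -c "
from h import *
go(.645,.24,.033,85)
cv2.imwrite('pics/s2.png',cv2.resize(read_camera('scene')[80:240,310:470],None,fx=3.7,fy=3.7))
cv2.imwrite('pics/t2.png',cv2.resize(read_camera('top')[90:240,170:370],None,fx=3.7,fy=3.7))"
```

```text
shift [-3.6  0.8 66.2] yaw 0.1 | ang 85.1 tilt 0.32 tcp [0.6413 0.2398 0.0992] t 3.65 F [-0.3  0.5 -1.1] gap 0.0255 q6 -1.22
```

View pics/s2.png

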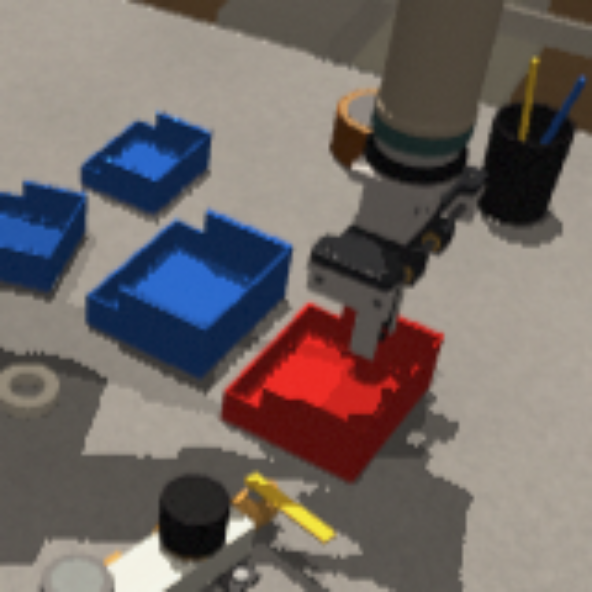

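View pics/t2.png

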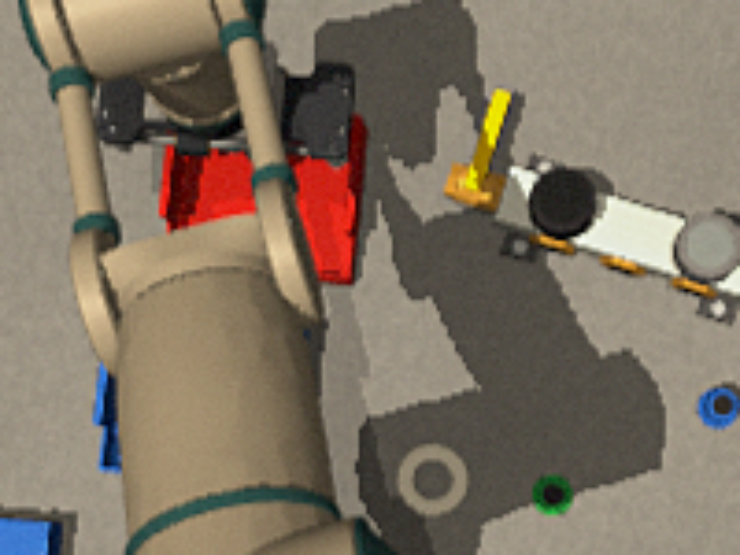

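The gripper is over the red bin, towards its back (scene crop (365,350)). I lower and release.

Call:
jog_arm:
  rows:
    - [[0,0,30,0,0.8],[0,0,50,0,0.8],[0,0,62,0,0.8],[0,0,66,0,0.8],[0,0,66,0,0.8],[0,0,66,0,0.5],[0,0,66,0,0.5],[0,0,66,0,0.5],[0,0,40,0,0.5],[0,0,-10,0,0.5]]

```text
time_s: 4.75
tcp_pos: [0.6408, 0.2396, 0.1092]
orientation: [-0.001, 0.043, 0.999, -0.003]
contact_force: [-0.2, -0.5, -0.1]
finger_gap: 0.0471
```

Call:
jog_arm:
  rows:
    - [[0,0,-70,0,0.36],[0,0,-70,0,0.36]]

```text
time_s: 4.95
tcp_pos: [0.6436, 0.2408, 0.1854]
orientation: [0.004, 0.043, 0.999, -0.001]
contact_force: [0.5, 0.4, -0.7]
finger_gap: 0.0586
```

```bash
python3 -c "
from h import *
go(.437,-.125,.15,90)
cv2.imwrite('pics/s3.png',cv2.resize(read_camera('scene')[80:240,310:470],None,fx=3.7,fy=3.7))"
```

```text
shift [ 175.  -382.    34.9] yaw -4.9 | ang 85.1 tilt 0.49 tcp [0.6436 0.2408 0.1854] t 4.95 F [ 0.5  0.4 -0.7] gap 0.0586 q6 -1.22
```

View pics/s3.png

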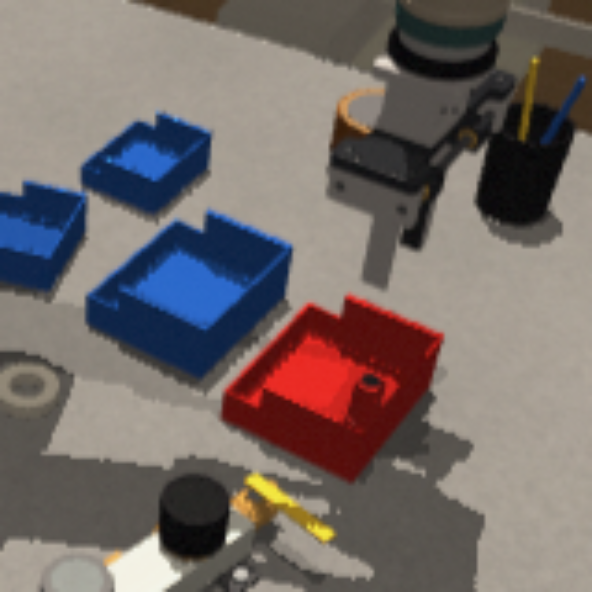

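The red plug stands upright in the red bin (crop (370,395)). Next is the blue plug.

Call:
jog_arm:
  rows:
    - [[175,-382,30,-5,0.36],[175,-382,30,-5,0.36],[175,-382,30,-5,0.36],[175,-382,30,-5,0.36],[175,-382,30,-5,0.36],[175,-382,30,-5,0.36],[175,-382,30,-5,0.36],[175,-382,30,-5,0.36],[175,-382,30,-5,0.36],[175,-382,60,-5,0.36]]

```text
time_s: 6.0
tcp_pos: [0.4383, -0.1283, 0.1268]
orientation: [0.007, 0.001, 1.0, -0.003]
contact_force: [1.7, 0.0, 0.4]
finger_gap: 0.0597
```

```bash
python3 -c "
from h import *
go(.437,-.125,.028,90)"
```

```text
shift [ 2.8  3.9 98.8] yaw -0.1 | ang 89.9 tilt 0.93 tcp [ 0.4383 -0.1283  0.1268] t 6.0 F [1.7 0.  0.4] gap 0.0597 q6 -2.01
```

Call:
jog_arm:
  rows:
    - [[0,0,0,0,0.36],[0,0,0,0,0.36]]

```text
time_s: 6.2
tcp_pos: [0.4378, -0.1282, 0.1264]
orientation: [0.007, 0.001, 1.0, -0.003]
contact_force: [0.2, -0.3, 0.6]
finger_gap: 0.0603
```

```bash
python3 -c "
from h import *
go(.437,-.125,.028,90)"
```

```text
shift [ 2.1  3.8 98.3] yaw -0.1 | ang 89.9 tilt 0.82 tcp [ 0.4378 -0.1282  0.1264] t 6.2 F [ 0.2 -0.3  0.6] gap 0.0603 q6 -2.01
```

Call:
jog_arm:
  rows:
    - [[2,4,40,0,0.36],[2,4,75,0,0.36],[2,4,98,0,0.36],[2,4,98,0,0.36],[2,4,98,0,0.8],[2,4,98,0,0.8],[2,4,98,0,0.8],[2,4,98,0,0.8]]

```text
time_s: 7.0
tcp_pos: [0.4379, -0.1251, 0.0294]
orientation: [0.008, 0.001, 1.0, -0.003]
contact_force: [-0.4, 0.3, -0.0]
finger_gap: 0.0316
```

Call:
jog_arm:
  rows:
    - [[0,0,-30,0,0.8],[0,0,-75,0,0.8],[0,0,-120,0,0.8],[0,0,-120,0,0.8],[0,0,-120,0,0.8]]

```text
time_s: 7.5
tcp_pos: [0.4366, -0.1245, 0.1508]
orientation: [0.009, 0.001, 1.0, -0.004]
contact_force: [-0.2, 0.6, -0.9]
finger_gap: 0.0255
```

```bash
python3 -c "
from h import *
go(.45,.291,.14,85)"
```

```text
shift [-12.4 415.6   7.6] yaw 4.9 | ang 89.9 tilt 1.16 tcp [ 0.4366 -0.1245  0.1508] t 7.5 F [-0.2  0.6 -0.9] gap 0.0255 q6 -2.0
```

```bash
python3 -c "
from h import *
cv2.imwrite('pics/s4.png',cv2.resize(read_camera('scene')[120:300,230:390],None,fx=3.3,fy=3.3))"
```

```text
(no output)
```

View pics/s4.png

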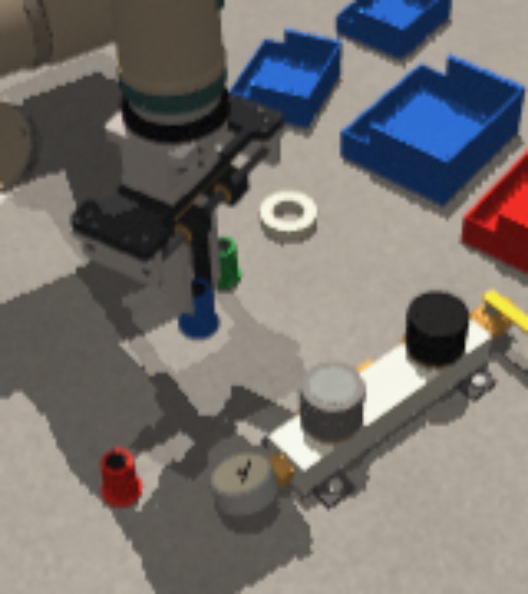

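```bash
python3 -c "
from h import *
print((np.array([[198,335],[198,288]])/3.3+[230,120]).round(1))
for z in(.10,.11,.12,.13,.14,.15): print(z,proj('scene',[.4366,-.1245,z]).round(1))"
```

```text
[[290.  221.5]
 [290.  207.3]]
0.1 [289.2 218.1]
0.11 [289.  215.6]
0.12 [288.7 213.1]
0.13 [288.5 210.5]
0.14 [288.3 208. ]
0.15 [288.1 205.3]
```

Blue is held about 20 mm low in the fingers (underside about 50 mm below the TCP). The grip is firm, so I allow for it when placing.

Call:
jog_arm:
  rows:
    - [[0,40,0,0,0.8],[-2,80,0,1,0.8],[-3,120,0,2,0.8],[-5,160,0,3,0.8],[-6,200,0,4,0.8],[-8,240,0,5,0.8],[-9,280,0,5,0.8],[-10,320,0,5,0.8],[-11,360,0,5,0.8],[-12,400,0,5,0.8]]

```text
time_s: 8.55
tcp_pos: [0.4469, 0.277, 0.1447]
orientation: [0.006, 0.045, 0.999, -0.004]
contact_force: [0.6, 0.7, 0.3]
finger_gap: 0.0255
```

Call:
jog_arm:
  rows:
    - [[0,15,0,0,0.8],[0,15,0,0,0.8],[0,15,0,0,0.8]]

```text
time_s: 8.85
tcp_pos: [0.4473, 0.2905, 0.1432]
orientation: [0.005, 0.044, 0.999, -0.005]
contact_force: [0.2, 0.5, -0.0]
finger_gap: 0.0255
```

```bash
python3 -c "
from h import *
go(.45,.291,.057,85)
cv2.imwrite('pics/s5.png',cv2.resize(read_camera('scene')[60:240,270:430],None,fx=3.3,fy=3.3))"
```

```text
shift [-1.8  1.6 86.2] yaw -0.1 | ang 84.9 tilt 0.82 tcp [0.4473 0.2905 0.1432] t 8.85 F [ 0.2  0.5 -0. ] gap 0.0255 q6 -1.02
```

View pics/s5.png

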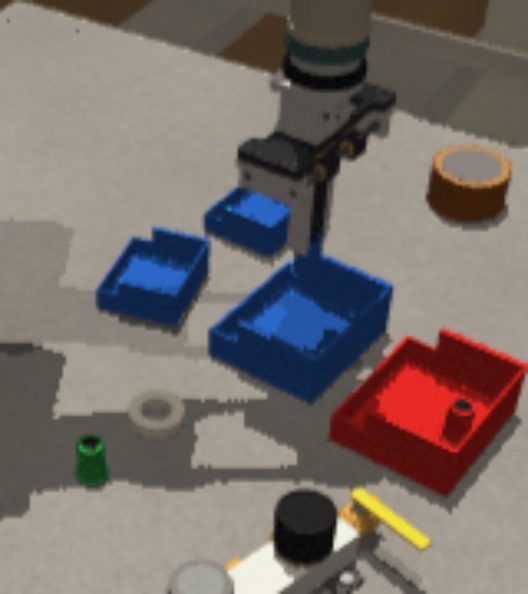

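Held over the large blue bin. I lower in small steps, watching the force.

Call:
jog_arm:
  rows:
    - [[0,1,30,0,0.8],[-1,1,60,0,0.8],[-2,2,78,0,0.8],[-2,2,83,0,0.8],[-2,2,85,0,0.8],[-2,2,85,0,0.8]]

```text
time_s: 9.5
tcp_pos: [0.4512, 0.2905, 0.0594]
orientation: [0.005, 0.045, 0.999, -0.005]
contact_force: [-1.3, -0.8, -0.9]
finger_gap: 0.0256
```

```bash
python3 -c "
from h import *
go(.45,.291,.057,85)
cv2.imwrite('pics/s6.png',cv2.resize(read_camera('scene')[90:200,310:430],None,fx=5,fy=5))"
```

```text
shift [1.2 0.4 2.3] yaw -0.2 | ang 84.8 tilt 0.85 tcp [0.4512 0.2905 0.0594] t 9.5 F [-1.3 -0.8 -0.9] gap 0.0256 q6 -1.02
```

View pics/s6.png

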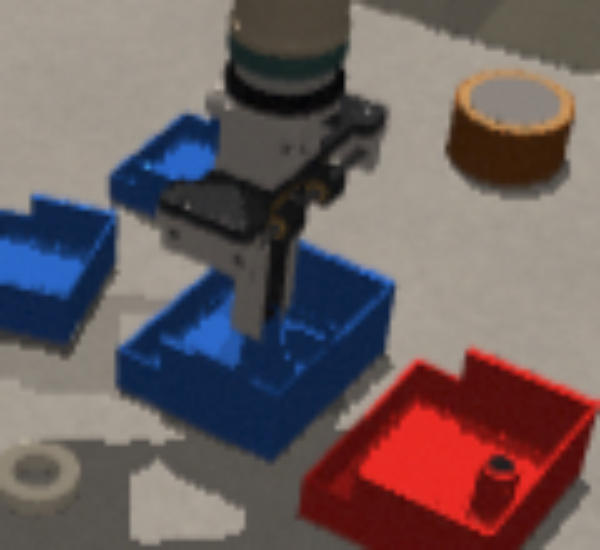

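Call:
jog_arm:
  rows:
    - [[0,0,1,0,0.8],[0,0,3,0,0.8],[0,0,4,0,0.8]]

```text
time_s: 9.85
tcp_pos: [0.4515, 0.2909, 0.056]
orientation: [0.006, 0.045, 0.999, -0.005]
contact_force: [-0.1, 0.4, -0.6]
finger_gap: 0.0252
```

Call:
jog_arm:
  rows:
    - [[0,0,2,0,0.8],[0,0,3,0,0.8],[0,0,3,0,0.8]]

```text
time_s: 10.15
tcp_pos: [0.4514, 0.2909, 0.0528]
orientation: [0.006, 0.045, 0.999, -0.005]
contact_force: [0.4, 0.7, -0.3]
finger_gap: 0.0254
```

Call:
jog_arm:
  rows:
    - [[0,0,2,0,0.8],[0,0,4,0,0.8],[0,0,4,0,0.8]]

```text
time_s: 10.45
tcp_pos: [0.4523, 0.2908, 0.0507]
orientation: [0.007, 0.045, 0.999, -0.005]
contact_force: [-1.2, -1.9, 11.9]
finger_gap: 0.0253
```

Contact with the bin floor (11.9 N), so I release and rise.

Call:
jog_arm:
  rows:
    - [[0,0,-1,0,0.8],[0,0,-1,0,0.5],[0,0,-1,0,0.5],[0,0,-1,0,0.5],[0,0,-40,0,0.5],[0,0,-80,0,0.5],[0,0,-120,0,0.36],[0,0,-120,0,0.36],[0,0,-120,0,0.36]]

```text
time_s: 11.35
tcp_pos: [0.4508, 0.2921, 0.171]
orientation: [0.008, 0.045, 0.999, -0.004]
contact_force: [0.4, 0.1, 0.0]
finger_gap: 0.0601
```

```bash
python3 -c "
from h import *
go(.4325,-.237,.15,90)
cv2.imwrite('pics/s7.png',cv2.resize(read_camera('scene')[90:200,310:430],None,fx=5,fy=5))"
```

```text
shift [ -28.7 -528.4   25.8] yaw -5.1 | ang 84.9 tilt 1.01 tcp [0.4508 0.2921 0.171 ] t 11.35 F [0.4 0.1 0. ] gap 0.0601 q6 -1.02
```

View pics/s7.png

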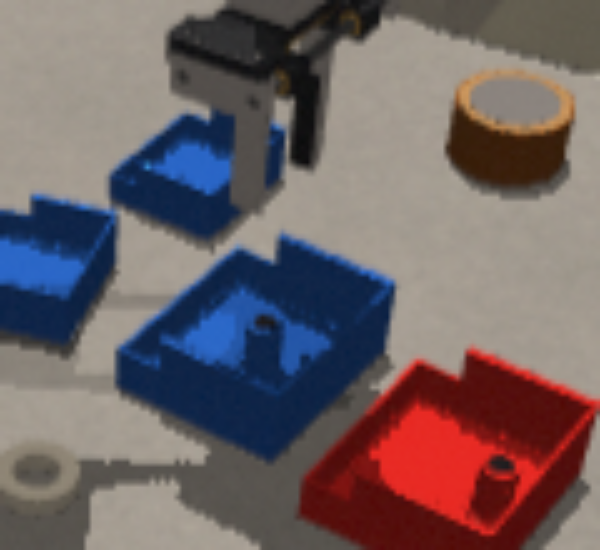

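The blue plug stands in the blue bin (crop (263,345)). Now the second red plug.

Call:
jog_arm:
  rows:
    - [[-29,-528,0,-5,0.36],[-29,-528,0,-5,0.36],[-29,-528,0,-5,0.36],[-29,-528,0,-5,0.36],[-29,-528,0,-5,0.36],[-29,-528,0,-5,0.36],[-29,-528,0,-5,0.36],[-29,-528,20,-5,0.36],[-29,-528,20,-5,0.36],[-29,-528,20,-5,0.36]]

```text
time_s: 12.4
tcp_pos: [0.4311, -0.2081, 0.1561]
orientation: [0.005, 0.001, 1.0, -0.004]
contact_force: [1.9, -0.4, 1.6]
finger_gap: 0.06
```

Call:
jog_arm:
  rows:
    - [[0,-20,0,0,0.36],[0,-20,0,0,0.36],[0,-20,0,0,0.36]]

```text
time_s: 12.7
tcp_pos: [0.4299, -0.2272, 0.1544]
orientation: [0.003, 0.002, 1.0, -0.002]
contact_force: [0.2, 0.3, 0.2]
finger_gap: 0.0603
```

```bash
python3 -c "
from h import *
go(.4325,-.237,.027,90)"
```

```text
shift [ -1.9  -9.1 127.5] yaw -0.2 | ang 89.8 tilt 0.44 tcp [ 0.4299 -0.2272  0.1544] t 12.7 F [0.2 0.3 0.2] gap 0.0603 q6 -2.2
```

Call:
jog_arm:
  rows:
    - [[-2,-9,30,0,0.36],[-2,-9,70,0,0.36],[-2,-9,105,0,0.36],[-2,-9,127,0,0.36],[-2,-9,127,0,0.8],[-2,-9,127,0,0.8],[-2,-9,127,0,0.8],[-2,-9,127,0,0.8],[-2,-9,127,0,0.8],[-2,-9,127,0,0.8]]

```text
time_s: 13.7
tcp_pos: [0.4334, -0.2372, 0.0287]
orientation: [0.004, 0.002, 1.0, -0.003]
contact_force: [0.2, 1.0, 7.0]
finger_gap: 0.0257
```

Call:
jog_arm:
  rows:
    - [[0,0,0,0,0.8],[0,0,-30,0,0.8],[0,0,-75,0,0.8],[0,0,-120,0,0.8],[0,0,-135,0,0.8],[0,0,-135,0,0.8]]

```text
time_s: 14.3
tcp_pos: [0.4337, -0.2376, 0.1665]
orientation: [0.007, 0.002, 1.0, -0.005]
contact_force: [-0.1, -0.2, -0.7]
finger_gap: 0.0259
```

```bash
python3 -c "
from h import *
go(.59,.243,.16,85)"
```

```text
shift [-154.   481.4    3.7] yaw 4.7 | ang 89.7 tilt 0.94 tcp [ 0.4337 -0.2376  0.1665] t 14.3 F [-0.1 -0.2 -0.7] gap 0.0259 q6 -2.21
```

Call:
jog_arm:
  rows:
    - [[-154,481,0,5,0.8],[-154,481,0,5,0.8],[-154,481,0,5,0.8],[-154,481,0,5,0.8],[-154,481,0,5,0.8],[-154,481,0,5,0.8],[-154,481,0,5,0.8],[-154,481,0,5,0.8],[-154,481,0,5,0.8],[-154,481,0,5,0.8]]

```text
time_s: 15.3
tcp_pos: [0.5879, 0.2401, 0.1613]
orientation: [0.005, 0.046, 0.999, -0.005]
contact_force: [1.2, -0.6, 0.5]
finger_gap: 0.0257
```

Call:
jog_arm:
  rows:
    - [[0,0,0,0,0.8],[0,0,0,0,0.8]]

```text
time_s: 15.5
tcp_pos: [0.5865, 0.2407, 0.1584]
orientation: [0.003, 0.045, 0.999, -0.007]
contact_force: [0.2, -0.0, 0.3]
finger_gap: 0.0257
```

```bash
python3 -c "
from h import *
go(.59,.243,.033,85)"
```

```text
shift [ -2.6   4.3 125.3] yaw -0.1 | ang 84.9 tilt 0.82 tcp [0.5865 0.2407 0.1584] t 15.5 F [ 0.2 -0.   0.3] gap 0.0257 q6 -1.19
```

Call:
jog_arm:
  rows:
    - [[-3,4,40,0,0.8],[-3,4,80,0,0.8],[-3,4,110,0,0.8],[-3,4,120,0,0.8],[-3,4,123,0,0.8],[-3,4,124,0,0.8],[-3,4,124,0,0.8]]

```text
time_s: 16.2
tcp_pos: [0.5916, 0.2426, 0.036]
orientation: [0.004, 0.045, 0.999, -0.006]
contact_force: [0.2, 0.7, -0.2]
finger_gap: 0.0255
```

Call:
jog_arm:
  rows:
    - [[0,0,2,0,0.8],[0,0,4,0,0.8],[0,0,4,0,0.8]]

```text
time_s: 16.5
tcp_pos: [0.5924, 0.2428, 0.0329]
orientation: [0.005, 0.045, 0.999, -0.006]
contact_force: [0.1, -0.3, 2.1]
finger_gap: 0.0255
```

Call:
jog_arm:
  rows:
    - [[0,0,0,0,0.5],[0,0,0,0,0.5],[0,0,0,0,0.5],[0,0,-40,0,0.5],[0,0,-80,0,0.5],[0,0,-130,0,0.4],[0,0,-150,0,0],[0,0,-150,0,0],[0,0,-150,0,0]]

```text
time_s: 17.4
tcp_pos: [0.5903, 0.2445, 0.1821]
orientation: [0.005, 0.045, 0.999, -0.006]
contact_force: [0.5, -0.6, 0.3]
finger_gap: 0.0754
```

```bash
python3 -c "
from h import *
go(.595,.001,.15,0)
cv2.imwrite('pics/s8.png',cv2.resize(read_camera('scene')[90:250,310:450],None,fx=3.7,fy=3.7))"
```

```text
shift [ -26.1 -241.7   35.1] yaw 84.9 | ang 84.9 tilt 0.87 tcp [0.5903 0.2445 0.1821] t 17.4 F [ 0.5 -0.6  0.3] gap 0.0754 q6 -1.19
```

View pics/s8.png

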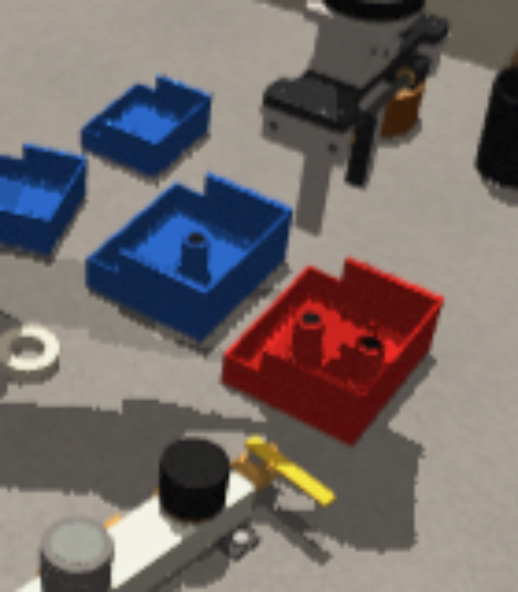

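All three plugs stand in the right bins: reds at crop (312,340) and (370,360), blue at (196,255). Now the black cap at crop (195,475).

Call:
jog_arm:
  rows:
    - [[-26,-242,10,85,0],[-26,-242,10,85,0],[-26,-242,10,85,0],[-26,-242,10,85,0],[-26,-242,10,85,0],[-26,-242,10,85,0],[-26,-242,10,85,0],[-26,-242,10,85,0],[-26,-242,10,85,0],[-26,-242,10,85,0]]

```text
time_s: 18.45
tcp_pos: [0.5924, 0.0008, 0.1712]
orientation: [0.005, 0.71, 0.704, -0.004]
contact_force: [0.0, -0.0, 0.4]
finger_gap: 0.0938
```

Call:
jog_arm:
  rows:
    - [[0,0,0,0,0],[0,0,0,0,0]]

```text
time_s: 18.65
tcp_pos: [0.591, 0.0009, 0.1688]
orientation: [0.003, 0.709, 0.705, -0.006]
contact_force: [-0.2, 0.4, 0.3]
finger_gap: 0.0938
```

```bash
python3 -c "
from h import *
go(.595,.001,.078,0)
cv2.imwrite('pics/s9.png',cv2.resize(read_camera('scene')[90:270,290:430],None,fx=3.3,fy=3.3))"
```

```text
shift [ 1.3  4.3 90.8] yaw -0.3 | ang -0.3 tilt 0.72 tcp [0.591  0.0009 0.1688] t 18.65 F [-0.2  0.4  0.3] gap 0.0938 q6 -0.1
```

View pics/s9.png

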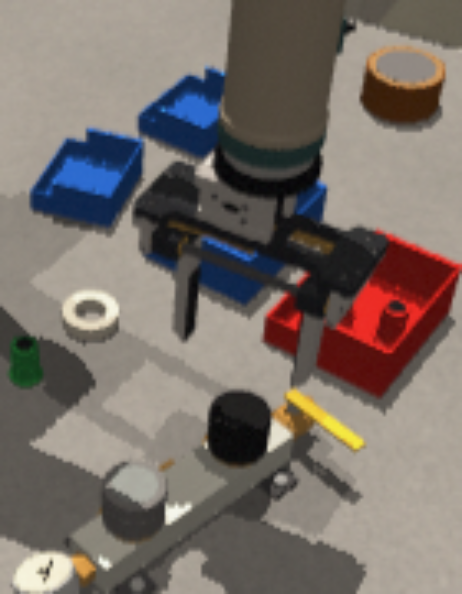

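Call:
jog_arm:
  rows:
    - [[1,4,40,0,0],[1,4,70,0,0],[1,4,90,0,0],[1,4,90,0,0.3],[1,4,90,0,0.6],[1,4,90,0,0.6],[1,4,90,0,0.6],[1,4,90,0,0.6],[1,4,90,0,0.6],[1,4,90,0,0.6]]
  squeeze: 30

```text
time_s: 19.7
tcp_pos: [0.5957, 0.0007, 0.0802]
orientation: [0.004, 0.709, 0.705, -0.005]
contact_force: [-0.2, -0.1, 4.3]
finger_gap: 0.0511
```

```bash
python3 -c "
from h import *
go(.595,.001,.078,0);print(state()['wrist_torque'])
cv2.imwrite('pics/s10.png',cv2.resize(read_camera('scene')[130:270,290:430],None,fx=4,fy=4))"
```

```text
shift [ 0.3 -0.7  2.2] yaw -0.3 | ang -0.3 tilt 0.71 tcp [0.5957 0.0007 0.0802] t 19.7 F [-0.2 -0.1  4.3] gap 0.0511 q6 -0.09
[-0.02285398  0.15479448  0.05208298]
```

View pics/s10.png

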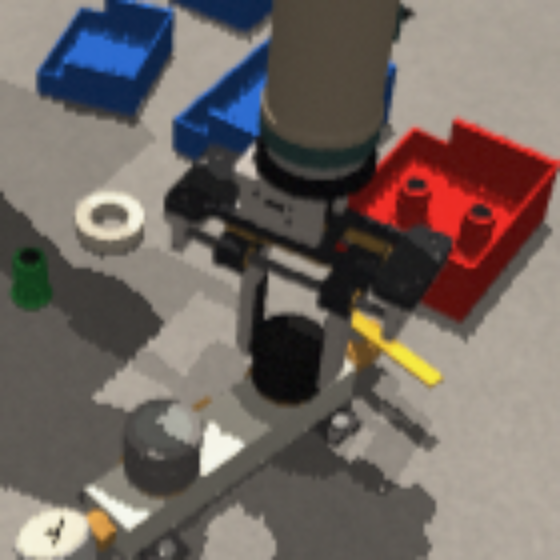

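The cap is gripped (gap 51 mm). I try anticlockwise from above (negative tool yaw) gently first.

Call:
jog_arm:
  rows:
    - [[0,0,0,-3,0.6],[0,0,0,-6,0.6],[0,0,0,-9,0.6],[0,0,0,-11,0.6],[0,0,0,-11,0.6]]

```text
time_s: 20.25
tcp_pos: [0.5958, 0.0006, 0.0803]
orientation: [0.004, 0.638, 0.77, -0.005]
contact_force: [-0.1, 0.3, 0.4]
finger_gap: 0.0517
```

```bash
python3 -c "
from h import *
go(.595,.001,.078,0);print(state()['wrist_torque'],state()['joint_efforts'][5])"
```

```text
shift [ 0.6 -0.7  2.3] yaw 10.6 | ang 10.6 tilt 0.72 tcp [0.5958 0.0006 0.0803] t 20.25 F [-0.1  0.3  0.4] gap 0.0517 q6 -0.29
[-0.10839013  0.00828658  0.03105038] -0.16444310545921326
```

Turned 11° with almost no resisting torque (0.03 N m), so I continue the same way.

Call:
jog_arm:
  rows:
    - [[0,0,0,-6,0.6],[0,0,0,-12,0.6],[0,0,0,-18,0.6],[0,0,0,-20,0.6]]

```text
time_s: 20.65
tcp_pos: [0.5962, 0.0004, 0.0803]
orientation: [0.003, 0.494, 0.869, -0.006]
contact_force: [1.0, -0.1, 0.2]
finger_gap: 0.0516
```

```bash
python3 -c "
from h import *
go(.595,.001,.078,0);print(state()['wrist_torque'],state()['joint_efforts'][5])"
```

```text
shift [ 1.1 -0.7  2.3] yaw 30.7 | ang 30.7 tilt 0.73 tcp [5.962e-01 4.000e-04 8.030e-02] t 20.65 F [ 1.  -0.1  0.2] gap 0.0516 q6 -0.64
[-0.09642521 -0.1097476   0.01497662] 0.012102925102226436
```

Call:
jog_arm:
  rows:
    - [[0,0,0,-7,0.6],[0,0,0,-14,0.6],[0,0,0,-21,0.6],[0,0,0,-28,0.6],[0,0,0,-35,0.6],[0,0,0,-42,0.6],[0,0,0,-48,0.6],[0,0,0,-51,0.6],[0,0,0,-51,0.6]]

```text
time_s: 21.55
tcp_pos: [0.597, 0.0015, 0.0804]
orientation: [0.001, 0.073, 0.997, -0.005]
contact_force: [2.4, 3.6, 0.4]
finger_gap: 0.0515
```

```bash
python3 -c "
from h import *
go(.595,.001,.078,0);print(state()['wrist_torque'],state()['joint_efforts'][5])"
```

```text
shift [ 1.9 -0.8  2.4] yaw 81.7 | ang 81.7 tilt 0.62 tcp [0.597  0.0015 0.0804] t 21.55 F [2.4 3.6 0.4] gap 0.0515 q6 -1.53
[ 0.72100325 -0.36863026  0.08593467] -0.24920566007494926
```

Total turn 82° (1.43 rad) with low torque, so the cap should be free. I lift gently and watch the force.

Call:
jog_arm:
  rows:
    - [[0,0,-2,0,0.6],[0,0,-4,0,0.6],[0,0,-6,0,0.6]]

```text
time_s: 21.85
tcp_pos: [0.5971, 0.0017, 0.0864]
orientation: [0.001, 0.073, 0.997, -0.005]
contact_force: [1.9, 2.7, -1.9]
finger_gap: 0.0518
```

Call:
jog_arm:
  rows:
    - [[0,0,-6,0,0.6],[0,0,-14,0,0.6],[0,0,-22,0,0.6],[0,0,-30,0,0.6],[0,0,-45,0,0.6],[0,0,-60,0,0.6],[0,0,-75,0,0.6],[0,0,-90,0,0.6],[0,0,-95,0,0.6],[0,0,-95,0,0.6]]

```text
time_s: 22.85
tcp_pos: [0.5971, 0.0025, 0.1825]
orientation: [0.002, 0.073, 0.997, -0.005]
contact_force: [0.6, -0.0, -0.1]
finger_gap: 0.0515
```

Call:
jog_arm:
  rows:
    - [[0,0,0,0,0.6],[0,0,0,0,0.6],[0,0,0,0,0.6],[0,0,0,0,0.6],[0,0,0,0,0.6]]

```text
time_s: 23.35
tcp_pos: [0.597, 0.0025, 0.1821]
orientation: [0.002, 0.073, 0.997, -0.005]
contact_force: [0.8, 0.0, 0.1]
finger_gap: 0.0516
```

```bash
python3 -c "
from h import *
go(.595,.001,.078,0);print(state()['qvel'].round(3))
cv2.imwrite('pics/s11.png',cv2.resize(read_camera('scene')[70:370,200:480],None,fx=2,fy=2))
cv2.imwrite('pics/t11.png',read_camera('top'))"
```

```text
shift [  2.2  -0.7 104.1] yaw 81.6 | ang 81.6 tilt 0.65 tcp [0.597  0.0025 0.1821] t 23.35 F [0.8 0.  0.1] gap 0.0516 q6 -1.53
[-0.001 -0.    -0.001 -0.     0.    -0.001]
```

View pics/s11.png

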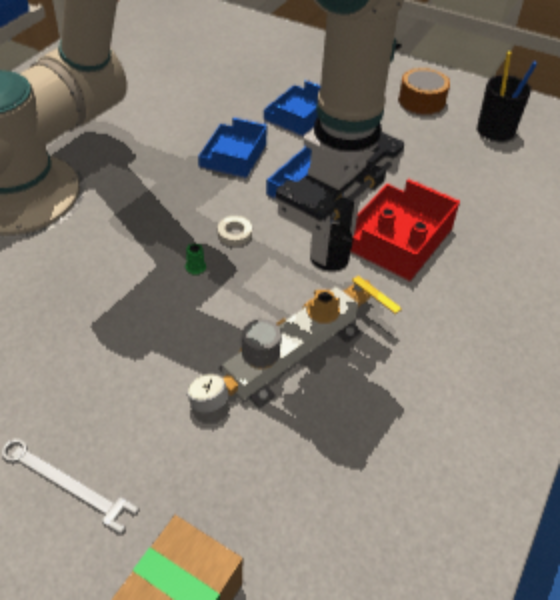

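View pics/t11.png

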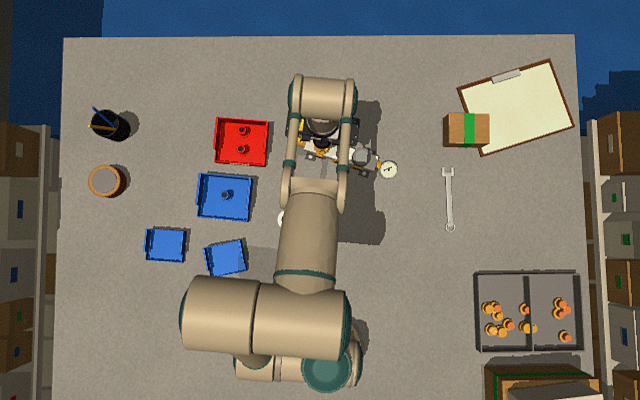

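The black cap is held upright at scene crop (330,245), with the bare brass neck below it at (323,305). The plugs, tape roll, spanner, carton and grey cap are where they should be. The arm is still, so I hand in.

```bash
python3 -c "
from rig import *
print(close_job())"
```

```text
the job is handed in; nothing more can be done
None
```

The job is handed in at about 23.5 s of the 72 s allowed. Both red plugs stand upright in the red bin and the blue plug stands in the large blue bin. The black cap came off anticlockwise seen from above, so its thread is right-handed.

- **Cap:** it turned 82° with almost no resistance and lifted freely. The gripper holds it about 10 cm above where it sat, over the manifold. Finger opening is 51.6 mm, tilt about 0.65°, and the joints are still.
- **Bystanders:** the last pictures show the grey cap still on and the spanner, carton and green plug unmoved. The tape roll looks in place in the scene view but is mostly hidden by the arm in the top view.
- **Blue plug:** I lifted before the fingers had fully closed, so the plug ended up about 20 mm low in the grip. I lowered it until it touched the bin floor (11.9 N) before releasing.
- **Disagreements:** the two-view plug heights came out 3–5 mm low, a little beyond what the 2 mm calibration would explain. The grasps did not suffer from it.

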